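Refit the volume knob on a monitor controller

ROBOT

A 6-joint arm with a two-finger parallel gripper is mounted at the origin on the work surface. World frame = base frame: x ahead of the robot, y to its left, z up, the work surface at z = 0. Lengths are in m, angles in rad, forces in N, time in s.
With the tool pointing down it reaches from about 0.35 to 0.975 m from the base axis. Payload 17.4 kg.
Tool frame: the origin (TCP) lies midway between the tips of the shut fingers; the grasp point (between the pads) lies 19 mm behind it (robot.hold_point_z is the distance from the TCP to the grasp point, in m); z points along the fingers, x is the direction in which the jaws open and shut, and the axes are right-handed (so a half turn about z gives the same grasp; the last joint's range is limited). The gripper opens to 85 mm and grips with 20 to 120 N. Pads are 22 mm wide; open, the fingers measure 114 mm over their backs; the gripper's body (76 mm by 85 mm) begins 54 mm behind the grasp point. The pads swing forward as they close: fully open they stand 13 mm farther back than shut.
Start: joints at [1.091, 0.116, 1.442, -0, 1.584, -0.038], TCP at [0.289, 0.61, 0.231] pointing down, gripper open.
Joint ranges: [-2.83, 2.83], [-0.83, 2.19], [0.07, 2.5], [-1.14, 4.28], [0.01, 3], [-2.97, 2.97]. Speed limits (rad/s): [1.89, 1.89, 2.22, 3.14, 3.14, 3.14].

INTERFACE

Orientations are given as [roll, pitch, yaw] about the fixed x, y, z axes, in that order (R = Rz(yaw) Ry(pitch) Rx(roll)).
In Python, from station import robot gives the robot as it stands. The module is installed in compiled form; this text tells all that it offers.
- The arm moves only by the tool servo_tool, never from a script. Its argument "moves" is text: rows parted by semicolons, each of 4 numbers parted by spaces: the shift along the tool's x, y, z in mm, then the turn about the tool's z in degrees. In form: x y z turn; .... A call has 1 to 8 rows; each row shifts and turns the commanded pose from where the row before left it, along the tool's axes as they then stand; what a row does not reach is not made up. A row lasts 1/12 s, in which the tool goes at most 41.7 mm and 7.16 degrees, less where a joint would pass 70% of its speed; a pose out of reach is approached as far as the arm can. A call with a gripper value outside its range is refused whole. "fingers" is the opening, from 0 (shut) to 1 (fully open), set as the call begins (left out, the last holds). The fingers move at their own pace and stop on an object; "force" is the grip in N (left out, the last holds). Time passes only in rows, so rows that do not move let the fingers close. It gives the time, the measured TCP pose, the force and the opening at its end, in the units of the state.
- robot.sense(): the state, without advancing time (a new reading comes with each control period).
- robot.read_camera(name): name is "scene" or "top"; returns (picture, depth): 384x512x3 uint8, blue, green, red; 384x512 float32, m along the optical axis (not along the pixel's ray), 0 where there is no reading.
- robot.calibration(name): a dict with "fx", "fy", "cx", "cy" (pixels), "R" (3x3) and "t" (3): a world point X has camera coordinates R X + t. Camera axes: x right, y down, z forward; pixel columns grow to the right and rows downward; lengths in m; the calibration is good to about 2 mm. A picture is of the moment at which its call begins. calibration takes no time and is no camera call.
- robot.sign_off(): hands the job in, once; it reports no verdict.
The state is a dict: "time_s": time; "qpos": joint angles; "dq": joint speeds; "joint_efforts": joint torques, N m; "tcp_pos": TCP position; "orientation": TCP orientation; "wrist_force": force on the tool from outside, world axes, zero at the start; "moment": the same for the moment, N m; "grip_width": opening from 0.0 (shut) to 1.0 (fully open).
Only numpy, scipy, OpenCV 4.12 (cv2) and the standard library are available. Lean on these libraries where they do the work, as an engineer would, in place of code of your own. Each camera call takes 0.05 s, during which the arm holds its last target.

TASK

Put the loose aluminium volume knob back on the controller's bare shaft: find the angle at which its slot slips over the shaft's flat-sided tang and seat it fully home, pressing and turning gently and never forcing it. Then turn the seated knob clockwise, shaft and all, until the line on its top points at the two white index marks on the panel, let go, and leave the other things on the desk where they are.

Things in the scene. Friction and masses are not known exactly. Their poses are not given: they have to be found in the camera images.
- knob: round aluminium volume knob standing upright on the table, about 90 g, 36 mm high: the grip is a 44 mm diameter cylinder from 14 to 36 mm above its underside, below it is a 41 mm sleeve. A dark line runs right across its top. Origin: centre of its underside; z up; x along the dark line
- knob_slot (a point): centre of the slot's mouth in the knob's underside (same point and axes as the knob's origin). The slot is 19.6 mm long along x (parallel to the dark line on top), 8.6 mm wide and 14 mm deep. It fits the shaft's tang either way round (half a turn apart)
- controller: black desktop monitor controller, fixed, 170 (x) x 250 (y) mm, panel top 50 mm above the table, with low keys (3 mm) and five small trim knobs (10 mm high) along its far edge, 88 mm beyond the shaft. Origin under its centre; x points to the trim knobs, z up. Two white index marks lie on the panel before and behind the shaft, on a line along x through the shaft axis
- seat (a point): point on the shaft axis, 58 mm above the table (8 mm above the panel): the top of the shaft's 22 mm collar, where the knob's underside rests when fully home. Axes parallel to the controller's, not turning with the shaft. The shaft is sprung: pressed down it gives 1 mm per newton for 6 mm, then is solid. It turns stiffly (0.09 N m) and stays where left
- tang (a point): top of the shaft's flat-sided tang, 12 mm above the seat; tang 18 mm long, 7 mm thick, its top edges bevelled 0.8 mm; axes as the controller's. Its long direction starts 23 to 86 degrees anticlockwise (from above) of the index line; the angle is not measured but can be seen or felt. Out of line, the knob stands on it 12 mm too high; within some 5 degrees it drops over. Shaft stops: 29 degrees clockwise, 115 anticlockwise
- mug: white mug, 80 mm across, 90 mm high, handle to its +y; origin under its centre; a bystander
- tape: black ring (roll of tape), 90 mm across, 24 mm high, lying flat; origin under its centre; a bystander
- driver: screwdriver lying along its x axis, handle to -x; a bystander
- jar: clear closed jar, 56 mm across, 60 mm high; origin under its centre; a bystander
- notebook: grey notebook 150 x 105 x 14 mm lying flat; origin under its centre; a bystander
- adapter: small metal plug adapter, 65 mm long, 16 mm thick, lying along its x axis; origin under its middle; a bystander
- headphones: black headphones lying flat, cups 84 mm across at y = -75 and +75 mm, 32 mm high, the band reaching 152 mm to +x; origin midway between the cups on the table; a bystander
Mind the look-alikes: they are no part of the job. Several things look just like the knob: the one meant starts farthest from the robot's base.

How it is judged:
On the way, in this order (a step that is already met when the one before it is completed fails the run):
1. the knob is fully home over the tang (z of knob in the frame of seat between -0.008 and 0.003 m and horizontal distance between knob and seat below 0.003 m and angle between knob's own z axis and vertical below 0.12 rad), for 0.2 s.
2. the seated knob is turned until its line points at the index marks (all of step 1 and angle between the x axis of knob and the x axis of seat, either way round below 0.13 rad), for 0.2 s.
At the end, for the whole second after the job is handed in: The knob rests, released, fully home on the shaft (underside less than 3 mm above the seat, less than 3 mm off the axis, upright within 7 degrees) with its line within 7 degrees of the line of the index marks, either way round (all of step 2 and linear speed of knob below 0.01 m/s and angular speed of knob below 0.1 rad/s); the robot touches nothing.
It fails at once if the knob is forced against the controller or its shaft (more than 18 N) (contact force between knob and controller above 18 N).
It fails at once if the robot strikes or leans on the controller (more than 15 N) (contact force between any of the fingers, the arm and controller above 15 N).
It fails at once if a bystander is moved more than 30 mm (distance of any of mug, tape, driver, jar, notebook, adapter, headphones from where it was at the start of the episode above 0.03 m).
It also fails if it takes over 72 s, if anything falls off the work surface, if the arm or the gripper's body presses on something with over 40 N, if the wrist force passes 120 N, or if a joint passes its speed limit or range.

## Working session

There is one attempt and no reset: what is moved stays moved. The work goes in short steps, Python scripts to look and compute and a tool call to move; the robot and the scene stay as the last step left them, time stands still between calls to the robot, and variables do not carry over. Pictures are saved under pics/ and viewed, and the job is handed in when it is done.

Besides the shell and the picture viewer there is one more tool, called after "Emit:" by a JSON object that holds its "method" and its "body". servo_tool: Moves the arm, as the interface text tells. Its arguments: {"type":"object","properties":{"moves":{"type":"string"},"fingers":{"type":"number"},"force":{"type":"number"}},"required":["moves"]}

```bash
mkdir -p pics; cat > h.py <<'E'
from station import robot
import numpy as np, cv2
def ray(c,u,v):
    K=robot.calibration(c);R=np.array(K['R']);t=np.array(K['t'])
    d=R.T@np.array([(u-K['cx'])/K['fx'],(v-K['cy'])/K['fy'],1]);return -R.T@t,d
def plane(c,u,v,z):
    o,d=ray(c,u,v);return o+d*(z-o[2])/d[2]
def pix(c,X):
    K=robot.calibration(c);p=np.array(K['R'])@np.array(X)+np.array(K['t']);return K['fx']*p[0]/p[2]+K['cx'],K['fy']*p[1]/p[2]+K['cy']
E
python3 - <<'E'
from h import *
for c in ('scene','top'):
    p,d=robot.read_camera(c);cv2.imwrite(f'pics/{c}0.png',p);np.save(f'pics/{c}0.npy',d);cv2.imwrite(f'pics/{c}0b.png',cv2.resize(p,(800,600),interpolation=cv2.INTER_CUBIC))
    print(c,robot.calibration(c))
print(robot.sense(), robot.hold_point_z)
E
```

```text
scene {'fx': 404.3031304665866, 'fy': 404.3031304665866, 'cx': 259.3379121781451, 'cy': 188.55930853876222, 'R': array([[ 0.82915939,  0.55878738, -0.01585475],
       [ 0.29519988, -0.46176646, -0.83643814],
       [-0.47471227,  0.68886022, -0.54783197]]), 't': array([-0.44760667, -0.0754375 ,  1.60431612])}
top {'fx': 376.71047447155615, 'fy': 376.71047447155615, 'cx': 257.3579806195878, 'cy': 193.63854454045838, 'R': array([[ 0.00735696, -0.99997215, -0.00125458],
       [-0.9970636 , -0.00723991, -0.07623486],
       [ 0.07622366,  0.00181175, -0.9970891 ]]), 't': array([-2.12383458e-04,  5.70488748e-01,  1.27159380e+00])}
{'time_s': 0.1, 'qpos': array([ 1.09118761e+00,  1.16472377e-01,  1.44218847e+00,  2.85251701e-05,
        1.58398383e+00, -3.77591410e-02]), 'dq': array([-0.00075624, -0.00100124, -0.00172032,  0.00015565, -0.00114904,
       -0.00054414]), 'joint_efforts': array([ 2.18617693e-03, -7.33670068e+01, -6.33784103e+01, -8.57887107e-05,
        5.24126081e-03, -9.24607207e-05]), 'tcp_pos': array([0.28854044, 0.6100449 , 0.23061903]), 'orientation': array([-3.14152444e+00,  1.05020254e-03,  1.12894715e+00]), 'wrist_force': array([-0.25840232,  0.15473498, -0.69287483]), 'moment': array([-0.02187553, -0.02274939,  0.02665873]), 'grip_width': 1.0010331617473744} 0.0187
```

View pics/top0b.png

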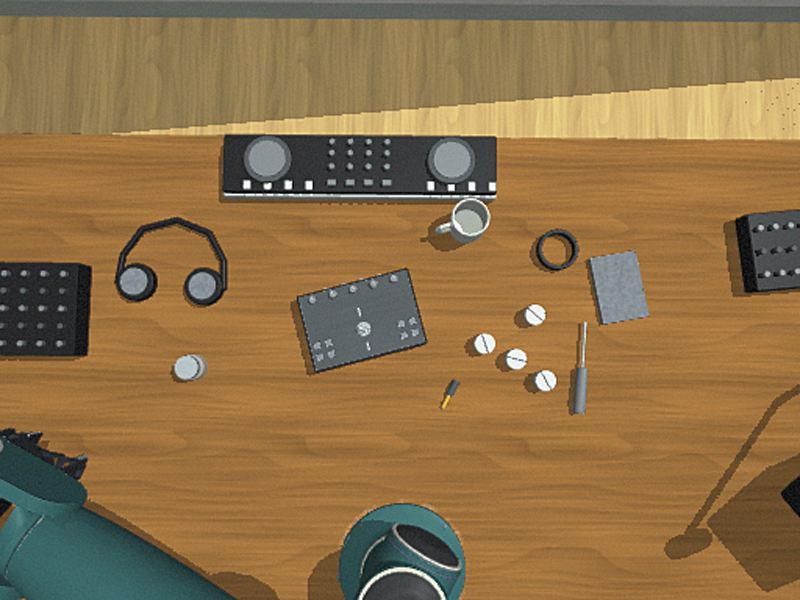

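View pics/scene0b.png

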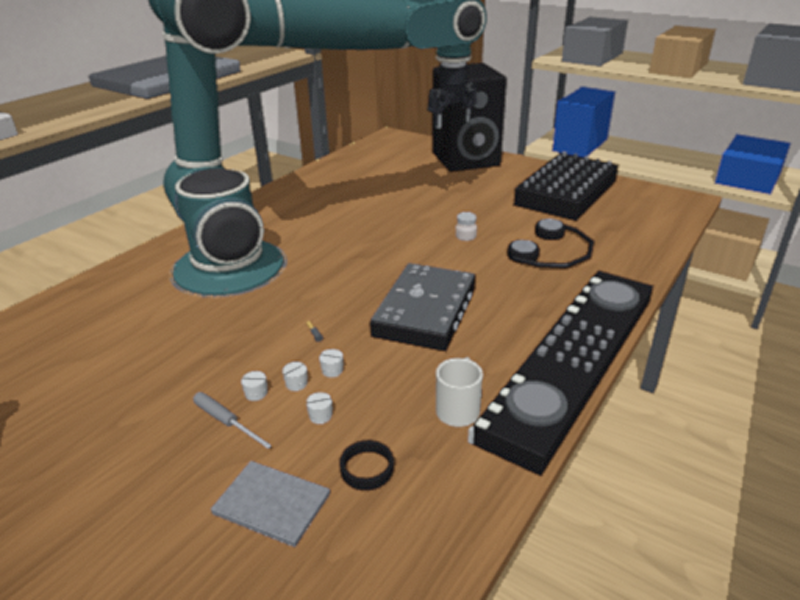

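The top view shows four knobs. The farthest from the base is at about (342,202) in raw pixels, and the shaft is at about (233,210).

```bash
python3 - <<'E'
from h import *
p=cv2.imread('pics/top0.png')
a=cv2.resize(p[165:245,185:285],None,fx=6,fy=6,interpolation=cv2.INTER_CUBIC)
b=cv2.resize(p[185:260,295:365],(560,600),interpolation=cv2.INTER_CUBIC)
cv2.imwrite('pics/za.png',a);cv2.imwrite('pics/zb.png',b)
s=cv2.imread('pics/scene0.png')
cv2.imwrite('pics/zs.png',cv2.resize(s[160:280,185:315],None,fx=5,fy=5,interpolation=cv2.INTER_CUBIC))
hsv=cv2.cvtColor(p,cv2.COLOR_BGR2HSV)
m=((hsv[...,1]<50)&(hsv[...,2]>150)).astype(np.uint8)
sub=np.zeros_like(m);sub[185:260,190:365]=m[185:260,190:365]
n,l,st,ce=cv2.connectedComponentsWithStats(cv2.morphologyEx(sub,cv2.MORPH_CLOSE,np.ones((3,3))))
for i in range(1,n):
    if st[i,4]>4: print(st[i],ce[i],plane('top',*ce[i],.036),plane('top',*ce[i],.05))
d=np.load('pics/top0.npy');
E
```

```text
[224 185   4   2   6] [225.5        185.33333333] [0.59693327 0.11250399 0.036     ] [0.59556066 0.11128674 0.05      ]
[211 186   4   4  12] [212.5 187.5] [0.58921296 0.15660813 0.036     ] [0.58792509 0.15490675 0.05      ]
[198 189   4   5  14] [199.35714286 191.21428571] [0.57621775 0.20106211 0.036     ] [0.57507253 0.19887275 0.05      ]
[336 195  13  13 131] [342.22137405 200.90839695] [ 0.54676396 -0.28388751  0.036     ] [ 0.54594205 -0.28075353  0.05      ]
[229 197   2   6   8] [229.625 199.25 ] [0.54961613 0.09785657 0.036     ] [0.54876292 0.09680011 0.05      ]
[262 203   5   5  14] [263.57142857 205.14285714] [ 0.53045726 -0.01740343  0.036     ] [ 0.52981436 -0.01719468  0.05      ]
[255 205   4   4  14] [256.5        206.71428571] [0.52495783 0.00651026 0.036     ] [0.5243753  0.00645652 0.05      ]
[229 206   8   9  60] [232.43333333 209.86666667] [0.51369076 0.08788399 0.036     ] [0.51323191 0.086937   0.05      ]
[263 211   5   4  14] [265.07142857 212.28571429] [ 0.50631941 -0.02262452  0.036     ] [ 0.50594147 -0.02235845  0.05      ]
[257 213   4   4  12] [258
[... 383 characters left out ...]
     220.58823529] [0.4767413  0.19023295 0.036     ] [0.47668804 0.18816246 0.05      ]
[235 219   2   5   7] [235.28571429 221.42857143] [0.47473762 0.07776793 0.036     ] [0.47470636 0.07693198 0.05      ]
[324 223  13  13 130] [330.08461538 229.43076923] [ 0.45019308 -0.2420528   0.036     ] [ 0.45043124 -0.23937804  0.05      ]
[210 224   4   5  15] [211.6        226.13333333] [0.45832127 0.15749369 0.036     ] [0.45847021 0.15578258 0.05      ]
[200 227   7   4  18] [203.66666667 228.16666667] [0.4512925  0.18413815 0.036     ] [0.45151859 0.18213457 0.05      ]
[343 237  13  13 134] [348.85074627 243.17164179] [ 0.40467561 -0.30476407  0.036     ] [ 0.40541343 -0.30140093  0.05      ]
```

View pics/za.png

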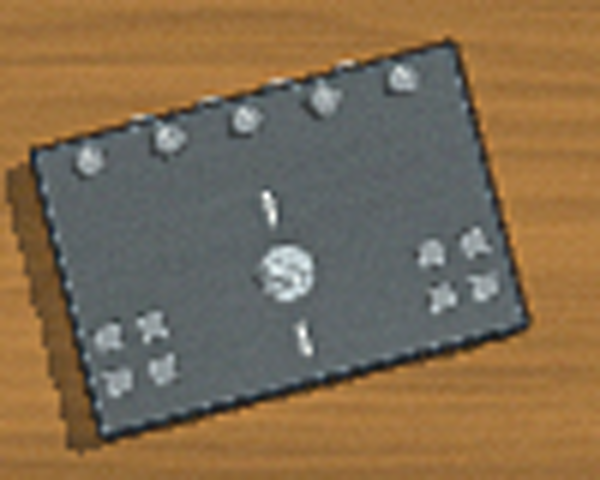

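View pics/zb.png

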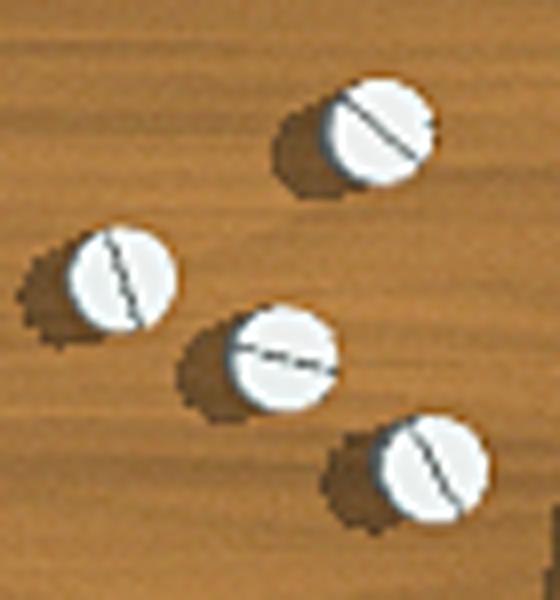

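View pics/zs.png

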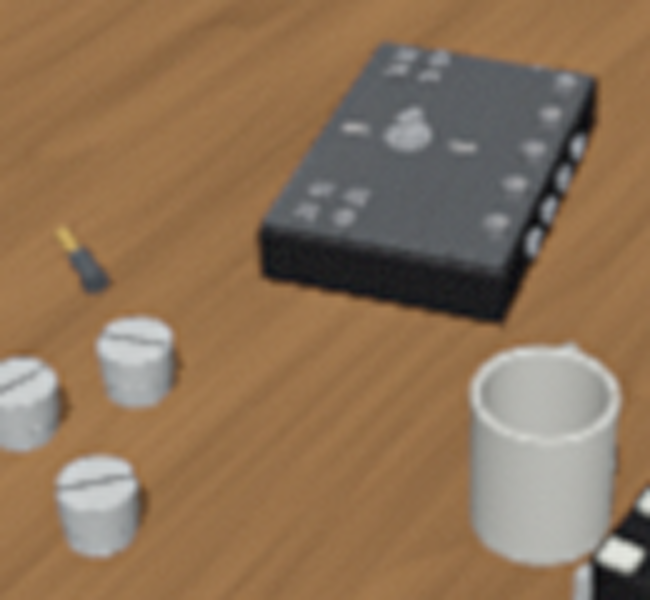

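```bash
python3 - <<'E'
from h import *
np.set_printoptions(linewidth=220,suppress=True)
d=np.load('pics/top0.npy');p=cv2.imread('pics/top0.png')
K=robot.calibration('top')
def hm(c,us,vs,d):
    out=np.zeros((len(vs),len(us)))
    for i,v in enumerate(vs):
        for j,u in enumerate(us):
            o,r=ray(c,u,v); out[i,j]=(o+r*d[v,u])[2]*1000
    return out
print(hm('top',range(226,240),range(203,218),d).round(0))
print(cv2.cvtColor(p,cv2.COLOR_BGR2GRAY)[203:218,226:240])
ds=np.load('pics/scene0.npy');s=cv2.imread('pics/scene0.png')
print(hm('scene',range(258,276),range(176,194),ds).round(0))
print(cv2.cvtColor(s,cv2.COLOR_BGR2GRAY)[176:194,258:276])
print(pix('scene',[.512,.087,.07]),pix('scene',[.512,.087,.058]),pix('top',[.512,.087,.07]))
E
```

```text
[[  49.   50.   50.   51.   52.   51.   44.   50.   51.   57.   48.   48.   52.   48.]
 [  48.   48.   48.   49.   52.   50.   50.   50.   49.   50.   55.   46.   53.   49.]
 [  49.   45.   52.   51.   51.   50.   56.   47.   45.   52.   52.   50.   51.   53.]
 [  53.   54.   56.   53.   48.   49.   53.   55.   50.   51.   52.   54.   51.   51.]
 [  53.   50.   47.   52.   50.   57.   54.   54.   55.   51.   52.   50.   48.   49.]
 [  48.   50.   50.   56.   56.   59.   59.   56.   55.   54.   53.   44.   51.   48.]
 [  47.   48.   51.   53.   72.   70.   73.   65.   59.   55.   55.   48.   55.   54.]
 [  49. 1311.   54.   56.   69.   73.   68.   71.   72.   61.   52.   49.   52.   53.]
 [  51.   50.   51.   49.   57.   62.   56.   71.   68.   58.   58.   51.   49.   50.]
 [  50.   46.   51.   53.   55.   61.   59.   59.   59.   57.   49.   50.   51.   54.]
 [  53.   58.   52.   47.   51.   56.   55.   57.   51.   57.   52.   45.   51.   49.]
 [  52.   53.   50.   46.   51.   53.   52.   52.   54.   47.   50.   47.   49.   50.]
 [  53.   49.   52.   53.   51.   55.   48.   47.   50. 
[... 3283 characters left out ...]
11 142 162 154 156 164 164 159 156 153 112  90  92  95  99]
 [ 94  95  95 100 123 148 150 157 160 160 155 145 129 101  90  93 104 123]
 [ 96  97  93  96 102 119 131 141 146 146 132 122 101  93  93  95 104 128]
 [ 96  96  95  93  94  95 103 107 112 110 104  96  93  92  93  93  96 104]
 [ 96  95  95  93  92  94  91  92  92  93  93  92  93  93  93  94  93  93]
 [ 96  95  96  95  95  94  94  93  95  94  93  92  93  94  95  93  93  93]
 [ 94  94  94  93  93  95  94  95  93  94  94  94  93  93  93  95  93  93]]
(np.float64(266.479818130565), np.float64(181.8290863855214)) (np.float64(266.501388813528), np.float64(184.78164140431585)) (np.float64(232.00143415332872), np.float64(210.03855368560707))
```

```bash
cat >> h.py <<'E'
def wc(g,u0,u1,v0,v1,bg=98,th=12,lim=None):
    s=g[v0:v1,u0:u1].astype(float)-bg; s[s<th]=0
    if lim: s=np.minimum(s,lim)
    V,U=np.mgrid[v0:v1,u0:u1]; return (U*s).sum()/s.sum(),(V*s).sum()/s.sum()
def plan(target,yaw,pos=None,yaw0=None):
    "tool-frame shift (mm) at present yaw, and turn (deg) to take world yaw to yaw"
    s=robot.sense();p=np.array(s['tcp_pos']) if pos is None else np.array(pos); y=s['orientation'][2] if yaw0 is None else yaw0
    d=(np.array(target)-p)*1000
    return np.round([d@[np.cos(y),np.sin(y),0],d@[np.sin(y),-np.cos(y),0],-d[2]],1), round((np.degrees(y)-yaw+180)%360-180,1)
E
python3 - <<'E'
from h import *
p=cv2.imread('pics/top0.png');g=cv2.cvtColor(p,cv2.COLOR_BGR2GRAY)
a=wc(g,226,233,194,204);b=wc(g,232,239,217,227);c=wc(g,226,239,205,216,lim=60)
print(a,b,c);A=plane('top',*a,.05);B=plane('top',*b,.05);print(A,B,(A+B)/2,np.degrees(np.arctan2(*(A-B)[1::-1])),plane('top',*c,.056))
s=cv2.imread('pics/scene0.png');gs=cv2.cvtColor(s,cv2.COLOR_BGR2GRAY)
print(pix('scene',A),pix('scene',B))
a=wc(gs,272,285,185,194,bg=94);b=wc(gs,251,261,182,190,bg=94)
A2=plane('scene',*a,.05);B2=plane('scene',*b,.05);print(a,b,A2,B2,(A2+B2)/2,np.degrees(np.arctan2(*(A2-B2)[1::-1])))
# trim knobs line
hsv=cv2.cvtColor(p,cv2.COLOR_BGR2HSV)
# knob mask, scene & top
m=((hsv[190:212,330:355,1]<60)&(hsv[190:212,330:355,2]>150)).astype(np.uint8)
c,_=cv2.findContours(m,0,1);c=max(c,key=cv2.contourArea);print(cv2.minEnclosingCircle(c),cv2.fitEllipse(c))
# line in knob
gg=g[195:208,336:349].astype(float);print(g[194:209,335:351])
print((plane('top',0,0,.0)-0), -np.array(robot.calibration('top')['R']).T@robot.calibration('top')['t'])
k=[.547,-.284,.036];print(pix('scene',k));u,v=map(int,pix('scene',k));print(gs[v-10:v+12,u-16:u+16])
print(plan([.547,-.284,.12],45))
E
```

```text
(np.float64(229.48216216216215), np.float64(199.13945945945946)) (np.float64(235.15443592552026), np.float64(221.08981380065717)) (np.float64(232.5100162425555), np.float64(209.89658906334597))
[0.54913091 0.09728415 0.05      ] [0.47583139 0.07738379 0.05      ] [0.51248115 0.08733397 0.05      ] 15.18931253228211 [0.51293748 0.08627442 0.056     ]
(np.float64(277.2486420818881), np.float64(188.5363396019042)) (np.float64(256.2809817228934), np.float64(184.952783759291))
(np.float64(277.21868787276344), np.float64(188.9324055666004)) (np.float64(255.51150442477876), np.float64(185.12389380530973)) [0.55034795 0.09513175 0.05      ] [0.47419875 0.07503746 0.05      ] [0.51227335 0.0850846  0.05      ] 14.782273749916659
((12.368420600891113, 10.789473533630371), 6.482550621032715) ((12.245413780212402, 10.95832633972168), (11.941849708557129, 12.078200340270996), 169.7919464111328)
[[126 125 130 129 124 119 113 110 113 117 120 127 129 132 130 127]
 [120 123 120 108  94 207 252 252 250 221 137 112 116 123 122 126]
 [123 117  85 169 255 249 246 245 244 245 247 220 105 119 127 127]
 [ 8
[... 3214 characters left out ...]
 125 121 119 118 125 140 157 168 177 179 176 175 175 179
  174 168 161 152 143 125  99  81  97 117 117 116 118 119]
 [126 125 124 124 121 120 118 119 122 137 153 163 167 170 170 169 170 170
  168 165 159 153 144 128  98  91 109 118 116 117 119 122]
 [123 126 125 121 119 120 119 119 123 132 152 163 167 169 171 173 172 172
  168 163 159 152 143 129 101  96 114 117 118 119 123 123]
 [125 123 121 120 119 120 121 119 117 125 141 161 167 170 171 173 173 170
  167 166 159 148 144 129 108 110 117 119 121 123 121 122]
 [124 121 120 120 119 122 120 117 114 119 135 156 165 169 171 172 172 171
  170 165 160 146 140 130 116 115 118 122 122 123 122 118]]
(array([-697.7,  615.9,  110.6]), np.float64(19.7))
```

Emit:
{"method": "servo_tool", "body": {"moves": "-30.3 26.8 3 0;-30.3 26.8 3 0;-30.3 26.8 3 0;-30.3 26.8 3 0;-30.3 26.8 4 0;-30.3 26.8 4 0;-30.3 26.8 4 0;-30.3 26.8 4 0", "fingers": 1, "force": 25}}

```text
time_s: 0.77
tcp_pos: [0.3787, 0.2975, 0.2029]
orientation: [3.142, 0.0, 1.129]
wrist_force: [1.5, 0.1, 0.4]
grip_width: 1.001
```

Emit:
{"method": "servo_tool", "body": {"moves": "-30.3 26.8 4 0;-30.3 26.8 5 0;-30.3 26.8 5 0;-30.3 26.8 5 0;-30.3 26.8 5 0;-30.3 26.8 5 0;-30.3 26.8 5 0;-30.3 26.8 5 0"}}

```text
time_s: 1.43
tcp_pos: [0.4689, -0.0135, 0.1641]
orientation: [3.141, -0.0, 1.129]
wrist_force: [0.7, 1.6, -0.0]
grip_width: 0.999
```

Emit:
{"method": "servo_tool", "body": {"moves": "-30.3 26.8 5 0;-30.3 26.8 5 0;-30.3 26.8 5 0;-30.3 26.8 5 0;-30.3 26.8 5 0;-30.3 26.8 5 0;-30.3 26.8 5 0;0 0 0 0"}}

```text
time_s: 2.1
tcp_pos: [0.548, -0.2885, 0.1269]
orientation: [-3.139, 0.001, 1.126]
wrist_force: [0.4, 0.2, -0.5]
grip_width: 0.999
```

```bash
python3 - <<'E'
from h import *
s=robot.sense();print(s['time_s'],s['tcp_pos'],s['orientation'],s['wrist_force'])
print(plan([.547,-.284,.004],64.7))
E
```

```text
2.1 [ 0.54798636 -0.28850282  0.12692516] [-3.13948617e+00  9.41335337e-04  1.12576859e+00] [ 0.44181249  0.19825425 -0.49529364]
(array([  3.6,  -2.8, 122.9]), np.float64(-0.2))
```

Emit:
{"method": "servo_tool", "body": {"moves": "0 0 20 0;0 0 20 0;0 0 20 0;0 0 20 0;0 0 15 0;0 0 0 0"}}

```text
time_s: 2.6
tcp_pos: [0.5462, -0.2824, 0.0306]
orientation: [-3.136, -0.0, 1.129]
wrist_force: [-0.5, 0.5, -1.3]
grip_width: 0.998
```

```bash
python3 - <<'E'
from h import *
print(plan([.547,-.284,.004],64.7))
for c,w in (('top',(315,365,175,225)),('scene',(150,260,180,300))):
    p,_=robot.read_camera(c);q=p[w[2]:w[3],w[0]:w[1]];f=500//max(q.shape[:2]);cv2.imwrite(f'pics/g1{c}.png',cv2.resize(q,None,fx=f,fy=f,interpolation=cv2.INTER_CUBIC))
E
```

```text
(array([-1.1,  1.4, 26.6]), np.float64(-0.0))
```

View pics/g1scene.png

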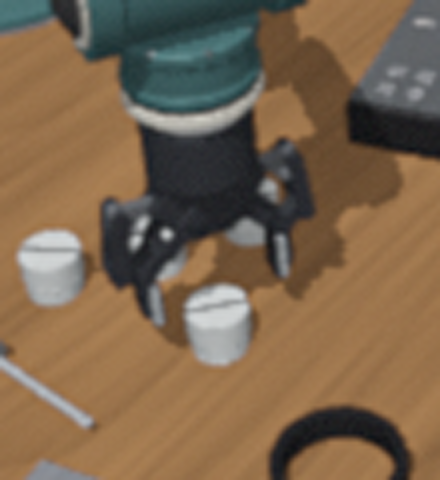

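The knob's top is midway between the open finger tips, at about (218,300) in the crop, so it is safe to descend and close.

Emit:
{"method": "servo_tool", "body": {"moves": "-0.5 0.7 13 0;-0.5 0.7 13 0;0 0 0 0;0 0 0 0;0 0 0 0"}}

```text
time_s: 3.12
tcp_pos: [0.5488, -0.2849, 0.0085]
orientation: [3.142, 0.0, 1.129]
wrist_force: [-0.1, -1.1, -0.5]
grip_width: 1.001
```

Emit:
{"method": "servo_tool", "body": {"moves": "0 0 0 0;0 0 0 0;0 0 0 0;0 0 0 0;0 0 0 0;0 0 0 0;0 0 0 0;0 0 0 0", "fingers": 0.3, "force": 20}}

```text
time_s: 3.78
tcp_pos: [0.5489, -0.2849, 0.0088]
orientation: [3.141, -0.0, 1.129]
wrist_force: [-1.3, 0.9, 6.5]
grip_width: 0.506
```

Emit:
{"method": "servo_tool", "body": {"moves": "0 0 0 0;0 0 0 0;0 0 0 0;0 0 0 0;0 0 0 7;0 0 0 7;0 0 0 7;0 0 0 7", "fingers": 0.8}}

```text
time_s: 4.45
tcp_pos: [0.5487, -0.2848, 0.0082]
orientation: [-3.141, 0.0, 0.634]
wrist_force: [0.2, -0.4, 0.3]
grip_width: 0.8
```

Emit:
{"method": "servo_tool", "body": {"moves": "0 0 0 7;0 0 0 7;0 0 0 7;0 0 0 7;0 0 0 7;0 0 0 7;0 0 0 7;0 0 0 7"}}

```text
time_s: 5.12
tcp_pos: [0.5486, -0.2848, 0.0082]
orientation: [3.142, 0.0, -0.343]
wrist_force: [0.7, -0.1, 0.1]
grip_width: 0.801
```

Emit:
{"method": "servo_tool", "body": {"moves": "0 0 0 6;0 0 0 0;0 0 0 0"}}

```text
time_s: 5.37
tcp_pos: [0.5487, -0.2849, 0.0082]
orientation: [3.142, 0.0, -0.438]
wrist_force: [0.2, 0.4, 0.6]
grip_width: 0.803
```

Emit:
{"method": "servo_tool", "body": {"moves": "0 0 0 0;0 0 0 0;0 0 0 0;0 0 0 0;0 0 0 0;0 0 0 0;0 0 0 0;0 0 0 0", "fingers": 0.3, "force": 30}}

```text
time_s: 6.03
tcp_pos: [0.5488, -0.2849, 0.0085]
orientation: [3.142, -0.0, -0.442]
wrist_force: [-0.9, 0.8, 3.9]
grip_width: 0.507
```

```bash
python3 - <<'E'
from h import *
s=robot.sense();print(s['time_s'],s['tcp_pos'],s['orientation'],s['wrist_force'],s['grip_width'])
for c,w in (('top',(315,365,175,225)),('scene',(170,250,210,290))):
    p,_=robot.read_camera(c);q=p[w[2]:w[3],w[0]:w[1]];f=500//max(q.shape[:2]);cv2.imwrite(f'pics/g2{c}.png',cv2.resize(q,None,fx=f,fy=f,interpolation=cv2.INTER_CUBIC));cv2.imwrite(f'pics/g2r{c}.png',p)
E
```

```text
6.0333 [ 0.54878113 -0.28489487  0.00846655] [ 3.14157499e+00 -2.36756775e-04 -4.41606582e-01] [-0.86643034  0.75853307  3.92189868] 0.5069594009841054
```

View pics/g2scene.png

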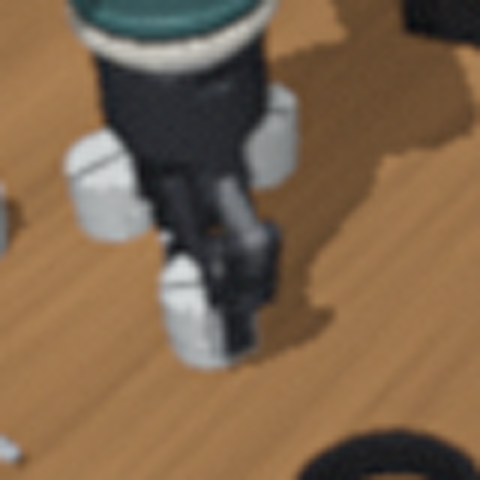

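Emit:
{"method": "servo_tool", "body": {"moves": "0 0 -5 0;0 0 -15 0;0 0 -20 0;0 0 -25 0;0 0 -25 -3;0 0 -11 -5;0 0 0 -6;0 0 0 -6", "force": 40}}

```text
time_s: 6.8
tcp_pos: [0.5489, -0.285, 0.1105]
orientation: [3.141, -0.001, -0.088]
wrist_force: [-0.3, -0.3, -1.3]
grip_width: 0.503
```

```bash
python3 - <<'E'
from h import *
s=robot.sense();print(s['time_s'],s['tcp_pos'],s['orientation'],s['wrist_force'],s['grip_width'])
print(plan([.514,.0855,.11],-5))
E
```

```text
6.8 [ 0.54891332 -0.28498438  0.11050496] [ 3.14101415e+00 -1.27137782e-03 -8.76971138e-02] [-0.26905471 -0.25862779 -1.31722172] 0.5034073016392496
(array([ -67.2, -366. ,    0.5]), np.float64(-0.0))
```

Emit:
{"method": "servo_tool", "body": {"moves": "-2.8 -15 0 0;-5.6 -30.5 0 0;-5.6 -30.5 0 0;-5.6 -30.5 0 0;-5.6 -30.5 0 0;-5.6 -30.5 0 0;-5.6 -30.5 0 0;-5.6 -30.5 0 0"}}

```text
time_s: 7.47
tcp_pos: [0.5272, -0.0515, 0.1092]
orientation: [-3.141, 0.0, -0.095]
wrist_force: [1.3, -0.5, -0.7]
grip_width: 0.502
```

Emit:
{"method": "servo_tool", "body": {"moves": "-5.6 -30.5 0 0;-5.6 -30.5 0 0;-5.6 -30.5 0 0;-5.6 -30.5 0 0;-2.8 -15.5 0 0;0 0 0 0;0 0 0 0;0 0 0 0"}}

```text
time_s: 8.13
tcp_pos: [0.5154, 0.0857, 0.1092]
orientation: [3.141, 0.0, -0.094]
wrist_force: [-0.5, 0.0, -0.3]
grip_width: 0.503
```

```bash
python3 - <<'E'
from h import *
s=robot.sense();print(s['time_s'],s['tcp_pos'],s['orientation'],s['wrist_force'],s['moment'],s['grip_width'])
print(plan([.514,.0855,.1],-5))
p,_=robot.read_camera('scene');cv2.imwrite('pics/s3.png',p)
u,v=map(int,pix('scene',[.514,.0855,.1]));print(u,v)
cv2.imwrite('pics/s3z.png',cv2.resize(p[v-40:v+40,u-40:u+40],None,fx=7,fy=7,interpolation=cv2.INTER_CUBIC))
E
```

```text
8.1333 [0.51536323 0.08569697 0.10917872] [ 3.14135097e+00  2.98082682e-04 -9.36865178e-02] [-0.49311559  0.03927055 -0.27602275] [-0.04616631 -0.03772738 -0.00720278] 0.502764518523877
(array([-1.3,  0.3,  9.2]), np.float64(-0.4))
266 174
```

View pics/s3z.png

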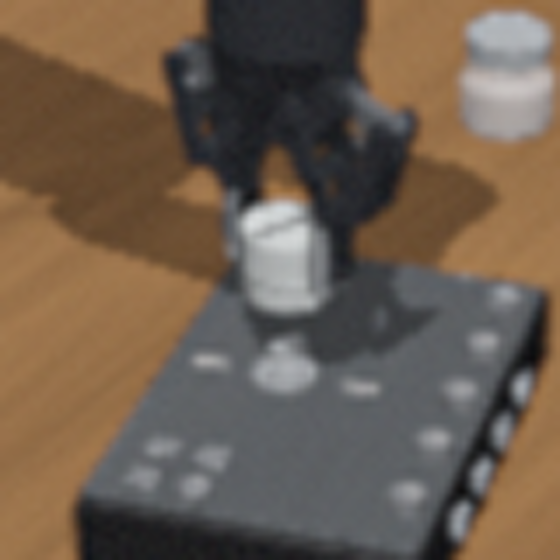

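```bash
python3 - <<'E'
from h import *
A=plane('scene',263.1,168.3,.137);B=plane('scene',269.6,164.7,.137);print(A,B,np.degrees(np.arctan2(*(A-B)[1::-1])))
p=cv2.imread('pics/s3.png');g=cv2.cvtColor(p,cv2.COLOR_BGR2GRAY)
print(g[161:182,258:276])
# where shaft seen now vs predicted with bias
print(pix('scene',[.514,.0855,.058]),pix('scene',[.5154,.0857,.1]),pix('scene',[.5154,.0857,.137]))
E
```

```text
[0.51551782 0.06206831 0.137     ] [0.52070704 0.09342562 0.137     ] -99.39654316278288
[[ 82  85  55  31  33  68 111 126 123 119 115  85  43  35  48  53  43  40]
 [100 100  55  27  47  86 128 151 155 150 135 111  66  38  44  48  46  44]
 [103 100  60  79 128 156 178 199 203 195 169 132  80  42  38  45  43  42]
 [ 90  99 100 160 199 206 207 211 210 202 182 140  87  47  41  44  38  39]
 [ 87 109 148 203 215 212 204 201 191 170 157 140 106  63  41  38  38  40]
 [ 87 110 154 205 206 192 171 170 172 181 195 186 133  90  63  38  31  33]
 [ 90 104 131 177 175 170 172 194 200 206 210 199 147 121  93  45  31  36]
 [ 96 106 110 156 178 194 201 209 210 210 210 196 146 128 100  52  34  35]
 [108 117 106 141 164 180 190 196 201 201 199 183 137 130 108  56  35  38]
 [101 111 104 140 158 167 174 178 182 184 183 168 130 129 108  55  32  33]
 [ 81  80  97 142 159 166 171 175 176 178 177 163 125 128 109  60  36  33]
 [ 69  64  94 141 161 167 170 174 175 178 177 162 125 129 109  61  43  42]
 [ 61  61  86 129 157 164 171 176 179 181 179 166 127 127 104  59  43  45]
 [ 61  59  84 119 141 154 168 176 178 185 185 173 128 124 104  71  64  67]
 [ 72  69  82 116 147 160 163 161 169 172 172 165 132 128 117  84  67  65]
 [ 93  92  93 109 145 163 169 171 175 175 175 173 160 135 108  79  60  63]
 [100  99  89  85 116 144 163 170 174 174 170 171 164 120  81  61  60  63]
 [ 98  98  90  69  74  93 110 123 132 131 123 116 109  82  64  61  61  63]
 [ 99 101  90  72  60  61  63  70  75  76  73  64  63  62  62  62  63  64]
 [ 99  98  97  85  68  58  60  57  58  61  61  62  61  61  62  64  63  60]
 [ 97  99  97  90  71  62  61  64  70  78  82  70  61  62  63  63  64  61]]
(np.float64(266.7506162024265), np.float64(185.1501271506031)) (np.float64(267.0583706152564), np.float64(174.77267899890188)) (np.float64(266.99832243283714), np.float64(165.25227986872318))
```

```bash
python3 - <<'E'
from h import *
for a,b in (((262.5,167.2),(268,164.9)),((263,167.0),(267.5,165.0)),((262.5,167.3),(267.5,164.9))):
    A=plane('scene',*a,.137);B=plane('scene',*b,.137);print(np.degrees(np.arctan2(*(B-A)[1::-1])))
# original knob in scene0
g=cv2.cvtColor(cv2.imread('pics/scene0.png'),cv2.COLOR_BGR2GRAY)
A=plane('scene',188+9.5,245+12.2,.036);B=plane('scene',188+21,245+9.9,.036);print(np.degrees(np.arctan2(*(B-A)[1::-1])))
# tang in scene: depth mask elevated pixels
d=np.load('pics/scene0.npy');P=[];d2=np.load('pics/top0.npy')
for v in range(178,190):
  for u in range(260,272):
    o,r=ray('scene',u,v);X=o+r*d[v,u]
    if X[2]>.0645:P.append(plane('scene',u,v,.07)[:2])
P=np.array(P);print(P.mean(0));w,V=np.linalg.eigh(np.cov(P.T));print(w**.5,np.degrees(np.arctan2(V[1,1],V[0,1])))
Q=[]
for v in range(203,218):
  for u in range(227,239):
    o,r=ray('top',u,v);X=o+r*d2[v,u]
    if .0645<X[2]<.1:Q.append(plane('top',u,v,.07)[:2])
Q=np.array(Q);print(Q.mean(0));w,V=np.linalg.eigh(np.cov(Q.T));print(w**.5,np.degrees(np.arctan2(V[1,1],V[0,1])))
E
```

```text
72.58705332478597
74.3437328254731
76.5763744938761
49.77146226170867
[0.51589327 0.07948973]
[0.0042945  0.00553671] 83.4294792441379
[0.51272815 0.08671462]
[0.00209135 0.00494899] 73.32406528460622
```

Emit:
{"method": "servo_tool", "body": {"moves": "-0.7 0.2 5 0;-0.6 0.1 8 0;0 0 8 0;0 0 5 0;0 0 0 0;0 0 0 0"}}

```text
time_s: 8.68
tcp_pos: [0.5142, 0.0855, 0.0828]
orientation: [3.141, 0.001, -0.093]
wrist_force: [0.6, 0.2, -0.3]
grip_width: 0.499
```

Emit:
{"method": "servo_tool", "body": {"moves": "0 0 1 0;0 0 1 0;0 0 1 0;0 0 1 0;0 0 1 0;0 0 0 0;0 0 0 0"}}

```text
time_s: 9.27
tcp_pos: [0.5143, 0.0857, 0.0783]
orientation: [-3.142, 0.0, -0.093]
wrist_force: [0.7, 0.0, -0.4]
grip_width: 0.504
```

Emit:
{"method": "servo_tool", "body": {"moves": "0 0 1 0;0 0 1 0;0 0 0 0;0 0 0 0"}}

```text
time_s: 9.6
tcp_pos: [0.5144, 0.0856, 0.0764]
orientation: [-3.142, -0.0, -0.093]
wrist_force: [-0.1, -0.5, 1.1]
grip_width: 0.504
```

Emit:
{"method": "servo_tool", "body": {"moves": "0 0 1 0;0 0 1 0;0 0 0 0;0 0 0 0"}}

```text
time_s: 9.93
tcp_pos: [0.5145, 0.0856, 0.0744]
orientation: [-3.142, -0.0, -0.093]
wrist_force: [0.1, -0.2, 3.0]
grip_width: 0.504
```

Emit:
{"method": "servo_tool", "body": {"moves": "0 0 0 2;0 0 0 2;0 0 0 0"}}

```text
time_s: 10.18
tcp_pos: [0.5143, 0.0856, 0.0744]
orientation: [3.141, 0.0, -0.164]
wrist_force: [-0.8, -0.6, 1.8]
grip_width: 0.503
```

Emit:
{"method": "servo_tool", "body": {"moves": "0 0 0 2;0 0 0 2;0 0 0 0"}}

```text
time_s: 10.43
tcp_pos: [0.5144, 0.0856, 0.0744]
orientation: [-3.142, -0.0, -0.233]
wrist_force: [-0.2, -1.4, 2.5]
grip_width: 0.504
```

Emit:
{"method": "servo_tool", "body": {"moves": "0 0 0 2;0 0 0 2;0 0 0 0"}}

```text
time_s: 10.68
tcp_pos: [0.5144, 0.0856, 0.0743]
orientation: [-3.142, -0.0, -0.302]
wrist_force: [0.2, -1.2, 2.4]
grip_width: 0.503
```

Emit:
{"method": "servo_tool", "body": {"moves": "0 0 0 -4;0 0 0 -4;0 0 0 -4;0 0 0 -2;0 0 0 -2;0 0 0 0"}}

```text
time_s: 11.18
tcp_pos: [0.5145, 0.0857, 0.0744]
orientation: [-3.141, -0.0, -0.019]
wrist_force: [-0.2, -0.5, 2.7]
grip_width: 0.502
```

Emit:
{"method": "servo_tool", "body": {"moves": "0 0 0 -2;0 0 0 -2;0 0 0 0"}}

```text
time_s: 11.43
tcp_pos: [0.5144, 0.0857, 0.0743]
orientation: [-3.141, -0.0, 0.049]
wrist_force: [-0.1, 1.7, 1.6]
grip_width: 0.5
```

Emit:
{"method": "servo_tool", "body": {"moves": "0 0 0 -2;0 0 0 -2;0 0 0 0"}}

```text
time_s: 11.68
tcp_pos: [0.5143, 0.0857, 0.0743]
orientation: [-3.141, 0.0, 0.118]
wrist_force: [-0.6, 0.9, 1.8]
grip_width: 0.505
```

```bash
python3 - <<'E'
from h import *
s=robot.sense();print(s['tcp_pos'])
p,_=robot.read_camera('scene');cv2.imwrite('pics/s4.png',p);g=cv2.cvtColor(p,cv2.COLOR_BGR2GRAY)
cv2.imwrite('pics/s4z.png',cv2.resize(p[150:210,236:296],None,fx=9,fy=9,interpolation=cv2.INTER_CUBIC))
t=s['tcp_pos'].copy()
for z in (.068,.104,.086):
  t[2]=z;print(pix('scene',t))
  r=.022; c=np.array(robot.calibration('scene')['R'])[0];e=c*[1,1,0];e/=np.linalg.norm(e)
  print(pix('scene',t-r*e),pix('scene',t+r*e))
print(g[166:192,254:280])
E
```

```text
[0.51434018 0.08568768 0.07429053]
(np.float64(266.84699320792964), np.float64(182.69343346026332))
(np.float64(260.41122829023215), np.float64(182.77960026384014)) (np.float64(273.2845384096553), np.float64(182.60724282092087))
(np.float64(266.7863042385859), np.float64(173.67131708779266))
(np.float64(260.2573841406839), np.float64(173.7599968149024)) (np.float64(273.3170565410671), np.float64(173.58261247457625))
(np.float64(266.81686680770554), np.float64(178.2147960465029))
(np.float64(260.334858973961), np.float64(178.30220576782114)) (np.float64(273.3006806059082), np.float64(178.12736197179694))
[[ 45  46  45  36  34  29  29  49  92 126 129 127 116  97  74  51  41  43
   42  44  38  37  54  78  72  50]
 [ 44  41  41  41  39  32  34  61 101 120 121 115  97  83  73  52  40  42
   43  42  40  39  53  66  62  47]
 [ 61  50  42  40  42  35  35  50  79  88  90  88  79  76  70  57  43  40
   40  42  37  40  49  58  55  45]
 [ 81  69  52  42  38  32  32  35  47  60  70  74  75  73  67  61  47  36
   36  39  36  41  44  49  45  44]
 [ 84  79  61  47  56  47  33  31  42  57  72  83  90
[... 1645 characters left out ...]
74 162 136
   94  66  61  61  63  64  69  68]
 [127 128 130 132 123 105  97  98 115 140 156 167 169 172 173 170 146 103
   68  59  57  61  64  76  90  86]
 [ 97  98 100 104 104 100  98 104 118 129 131 135 134 135 138 136 115  79
   64  62  72  83  84  90  94  95]
 [ 98  97  97  98  98 100  99 101 118 136 128 124 127 125 121 115  99  80
   79  82 102 122 130 124 119 117]
 [100  98 100 100  99 100  97  98 104 121 125 134 142 141 124 110 100  91
   93  94 109 133 150 160 155 150]
 [100 101  99  98 100  98  99  98  96 102 105 110 115 113 106  99  96  97
   96  97  99 107 118 123 123 120]
 [ 97  99 100  97  97  96  98  98  97  96  96  95  96  97  96  97  96  95
   96  97  96  95  95  96  96  95]]
```

View pics/s4z.png

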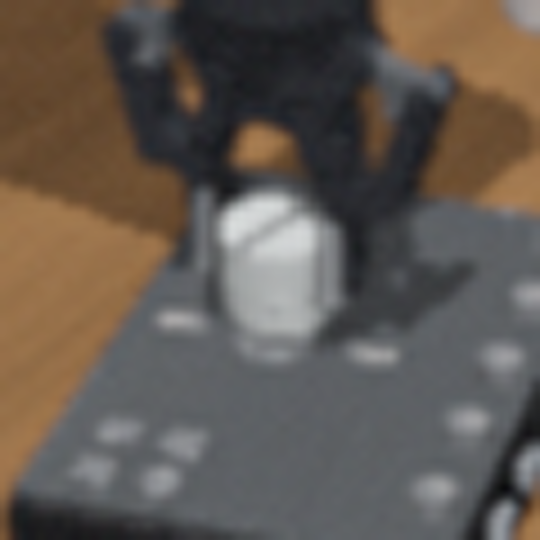

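```bash
python3 - <<'E'
from h import *
f=np.array([.567,-.823,0]);T=np.array([.5143,.0857,0])
print('collar at T',pix('scene',T+.011*f+[0,0,.05]),'knob',pix('scene',T+.0205*f+[0,0,.0658]), 'grip top back',pix('scene',T-.022*f+[0,0,.1018]),pix('scene',T-.022*f*0+[0,0,.1018]))
print('dv per mm along f',pix('scene',T+.001*f)[1]-pix('scene',T)[1], 'du per mm',pix('scene',T+[.00083,.00056,0])[0]-pix('scene',T)[0])
E
```

```text
collar at T (np.float64(266.95193541519615), np.float64(188.85466277661206)) knob (np.float64(266.999135813337), np.float64(186.48594767962308)) grip top back (np.float64(266.6169965953395), np.float64(170.89242875436858)) (np.float64(266.7820752423318), np.float64(174.22524268182696))
dv per mm along f 0.16222003551447983 du per mm 0.2852455056720373
```

Emit:
{"method": "servo_tool", "body": {"moves": "0 0.7 0 0;0 0.8 0 0;0 0 0 2;0 0 0 2;0 0 0 0"}}

```text
time_s: 12.15
tcp_pos: [0.5146, 0.0839, 0.0743]
orientation: [3.141, -0.0, 0.044]
wrist_force: [-0.2, -0.5, 3.9]
grip_width: 0.5
```

Emit:
{"method": "servo_tool", "body": {"moves": "0 0 0 2;0 0 0 2;0 0 0 0"}}

```text
time_s: 12.4
tcp_pos: [0.5146, 0.084, 0.0743]
orientation: [3.141, -0.0, -0.024]
wrist_force: [-0.0, -0.5, 2.1]
grip_width: 0.504
```

Emit:
{"method": "servo_tool", "body": {"moves": "0 0 0 2;0 0 0 2;0 0 0 0"}}

```text
time_s: 12.65
tcp_pos: [0.5145, 0.084, 0.0743]
orientation: [3.141, -0.0, -0.093]
wrist_force: [0.6, 0.3, 2.8]
grip_width: 0.503
```

Emit:
{"method": "servo_tool", "body": {"moves": "0 0 0 2;0 0 0 2;0 0 0 0"}}

```text
time_s: 12.9
tcp_pos: [0.5145, 0.0841, 0.0743]
orientation: [3.141, 0.0, -0.162]
wrist_force: [0.1, -0.6, 2.4]
grip_width: 0.5
```

Emit:
{"method": "servo_tool", "body": {"moves": "-1.3 0 0 2;0 0 0 2;0 0 0 -2.5;0 0 0 -2.5;0 0 0 -2.5;0 0 0 -2.5;0 0 0 -2.5;0 0 0 -2.5"}}

```text
time_s: 13.57
tcp_pos: [0.5134, 0.0845, 0.0744]
orientation: [-3.141, -0.001, 0.035]
wrist_force: [1.2, 2.4, 3.1]
grip_width: 0.5
```

Emit:
{"method": "servo_tool", "body": {"moves": "0 0 0 -2.5;0 0 0 -2.5;0 -1.3 0 0;0 0 0 2.5;0 0 0 2.5;0 0 0 2.5;0 0 0 2.5;0 0 0 2.5"}}

```text
time_s: 14.23
tcp_pos: [0.5126, 0.0857, 0.0738]
orientation: [3.141, 0.001, -0.103]
wrist_force: [-3.4, 1.8, -0.7]
grip_width: 0.504
```

Emit:
{"method": "servo_tool", "body": {"moves": "0 0 0 2.5;0 0 0 2.5;0 0 0 2.5;0 0 0 0"}}

```text
time_s: 14.57
tcp_pos: [0.5125, 0.0858, 0.0737]
orientation: [3.141, 0.002, -0.234]
wrist_force: [-3.7, 1.1, -0.4]
grip_width: 0.501
```

Emit:
{"method": "servo_tool", "body": {"moves": "-0.5 0 0 0;-0.3 0 0 0;0 0 0 0;0 0 0 0"}}

```text
time_s: 14.9
tcp_pos: [0.5123, 0.0858, 0.0743]
orientation: [3.142, -0.0, -0.232]
wrist_force: [-0.0, 0.9, -1.0]
grip_width: 0.503
```

Emit:
{"method": "servo_tool", "body": {"moves": "0 0 1 0;0 0 1 0;0 0 0 0;0 0 0 0"}}

```text
time_s: 15.23
tcp_pos: [0.5124, 0.0858, 0.0724]
orientation: [-3.142, -0.0, -0.232]
wrist_force: [-1.0, 0.7, 0.2]
grip_width: 0.503
```

Emit:
{"method": "servo_tool", "body": {"moves": "0 0 1 0;0 0 1 0;0 0 1 0;0 0 0 0;0 0 0 0"}}

```text
time_s: 15.65
tcp_pos: [0.5124, 0.0858, 0.0695]
orientation: [-3.142, -0.0, -0.232]
wrist_force: [-1.0, 0.9, 3.2]
grip_width: 0.503
```

Emit:
{"method": "servo_tool", "body": {"moves": "0 0 1 0;0 0 1 0;0 0 0 0;0 0 0 0"}}

```text
time_s: 15.98
tcp_pos: [0.5124, 0.0859, 0.0674]
orientation: [-3.141, -0.0, -0.232]
wrist_force: [0.1, 1.6, 3.8]
grip_width: 0.505
```

Emit:
{"method": "servo_tool", "body": {"moves": "0 0 1 0;0 0 1 0;0 0 0 0;0 0 0 0"}}

```text
time_s: 16.32
tcp_pos: [0.5124, 0.0859, 0.0654]
orientation: [-3.141, -0.0, -0.232]
wrist_force: [0.4, 2.0, 4.6]
grip_width: 0.502
```

Emit:
{"method": "servo_tool", "body": {"moves": "0 -0.3 0 -2;0 -0.3 0 -2;0 0 0 -1;0 0 0 0;0 0 0 0"}}

```text
time_s: 16.73
tcp_pos: [0.5123, 0.0863, 0.065]
orientation: [3.141, 0.001, -0.146]
wrist_force: [-0.2, -0.3, 1.0]
grip_width: 0.5
```

```bash
python3 - <<'E'
from h import *
s=robot.sense();print(s['tcp_pos'],s['wrist_force'],s['moment'])
p,_=robot.read_camera('scene');cv2.imwrite('pics/s5.png',p)
cv2.imwrite('pics/s5z.png',cv2.resize(p[155:205,241:291],None,fx=11,fy=11,interpolation=cv2.INTER_CUBIC))
E
```

```text
[0.51225268 0.08627516 0.06497719] [-0.19126096 -0.28397376  0.96204793] [-0.03900888  0.0890862   0.04003582]
```

View pics/s5z.png

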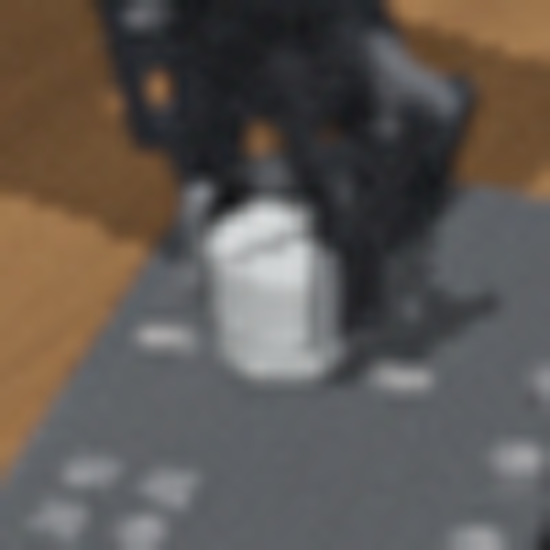

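The force dropped from 4.6 N to 1 N after backing off the twist. The picture shows the knob low with the collar hidden. I'll press gently to confirm it's seated.

Emit:
{"method": "servo_tool", "body": {"moves": "0 0 1 0;0 0 1 0;0 0 0 0;0 0 0 0;0 0 0 0"}}

```text
time_s: 17.2
tcp_pos: [0.5124, 0.0864, 0.0633]
orientation: [3.142, 0.0, -0.145]
wrist_force: [-0.8, -0.7, 1.7]
grip_width: 0.504
```

Emit:
{"method": "servo_tool", "body": {"moves": "0 0 -1 0;0 0 0 0;0 0 0 0"}}

```text
time_s: 17.45
tcp_pos: [0.5125, 0.0864, 0.0643]
orientation: [-3.142, -0.0, -0.145]
wrist_force: [-1.4, -0.6, 0.7]
grip_width: 0.5
```

```bash
python3 - <<'E'
from h import *
def ang(a,b,z):
    A=plane('scene',*a,z);B=plane('scene',*b,z);return np.degrees(np.arctan2(*(B-A)[1::-1]))
for n,z,ua,ub,v0,v1,yaw in (('s3',.137,262,267,163,170,-5.4),('s4',.102,263,266,172,179,6.8),('s5',.093,262,267,174,182,-8.3),('scene0',.036,198,209,251,261,None)):
    g=cv2.cvtColor(cv2.imread(f'pics/{n}.png'),cv2.COLOR_BGR2GRAY).astype(float)
    pts=[]
    for u in range(ua,ub+1):
        c=g[v0:v1,u]; 
        # darkest interior point with brighter neighbours on both sides
        dep=[min(c[:i].max(),c[i+1:].max())-c[i] if 0<i<len(c)-1 else 0 for i in range(len(c))]
        w=np.clip(np.array(dep),0,None);i=int(np.argmax(w));
        if w[i]<8: continue
        lo,hi=max(i-1,0),min(i+2,len(c));vv=np.arange(lo,hi);pts.append((u,v0+(vv*w[lo:hi]).sum()/w[lo:hi].sum()))
    pts=np.array(pts);k=np.polyfit(pts[:,0],pts[:,1],1);a=ang((260,np.polyval(k,260)),(268,np.polyval(k,268)),z) if n!='scene0' else ang((198,np.polyval(k,198)),(209,np.polyval(k,209)),z)
    print(n,pts.round(1).tolist(),a, None if yaw is None else a-yaw)
E
```

```text
s3 [[263.0, 166.9], [264.0, 166.5], [265.0, 166.1], [266.0, 165.9], [267.0, 165.4]] 68.97697868106236 74.37697868106237
s4 [[264.0, 175.9], [265.0, 175.2], [266.0, 174.7]] 82.63812817666316 75.83812817666316
s5 [[262.0, 178.0], [263.0, 177.6], [264.0, 177.1], [265.0, 176.9], [266.0, 176.5], [267.0, 176.0]] 69.2719210664467 77.57192106644669
scene0 [[198.0, 257.1], [199.0, 256.9], [200.0, 256.8], [201.0, 256.4], [202.0, 256.2], [203.0, 256.1], [204.0, 256.0], [205.0, 255.8], [206.0, 255.4], [207.0, 255.3], [208.0, 255.1], [209.0, 255.1]] 49.33017479154321 None
```

Emit:
{"method": "servo_tool", "body": {"moves": "0 0 0 3;0 0 0 4;0 0 0 4;0 0 0 4;0 0 0 4;0 0 0 4;0 0 0 3;0 0 0 0"}}

```text
time_s: 18.12
tcp_pos: [0.5126, 0.0865, 0.0644]
orientation: [-3.141, -0.0, -0.601]
wrist_force: [0.8, 0.5, 1.1]
grip_width: 0.5
```

Emit:
{"method": "servo_tool", "body": {"moves": "0 0 0 4;0 0 0 4;0 0 0 4;0 0 0 4;0 0 0 4;0 0 0 4;0 0 0 2;0 0 0 0"}}

```text
time_s: 18.78
tcp_pos: [0.5126, 0.0865, 0.0644]
orientation: [-3.141, -0.0, -1.053]
wrist_force: [0.3, 0.2, 0.1]
grip_width: 0.496
```

Emit:
{"method": "servo_tool", "body": {"moves": "0 0 0 0;0 0 0 0;0 0 0 0;0 0 0 0;0 0 0 0;0 0 0 0;0 0 0 0;0 0 0 0", "fingers": 0.85}}

```text
time_s: 19.45
tcp_pos: [0.5124, 0.0864, 0.0643]
orientation: [3.142, 0.0, -1.053]
wrist_force: [-0.0, 0.3, -0.0]
grip_width: 0.851
```

Emit:
{"method": "servo_tool", "body": {"moves": "0 0 -5 0;0 0 -15 0;0 0 -25 0;0 0 -30 0;0 0 -30 0;0 0 -20 0"}}

```text
time_s: 19.95
tcp_pos: [0.5128, 0.0865, 0.1928]
orientation: [-3.139, -0.001, -1.053]
wrist_force: [0.2, -0.1, 0.3]
grip_width: 0.851
```

```bash
python3 - <<'E'
from h import *
s=robot.sense();print(s['tcp_pos'],plan([.36,.3,.2],-60.3))
p,_=robot.read_camera('scene');cv2.imwrite('pics/s6.png',p)
cv2.imwrite('pics/s6z.png',cv2.resize(p[155:205,241:291],None,fx=11,fy=11,interpolation=cv2.INTER_CUBIC))
E
```

```text
[0.5128131  0.086472   0.19278748] (array([-261.2,   27. ,   -7.2]), np.float64(-0.0))
```

View pics/s6z.png

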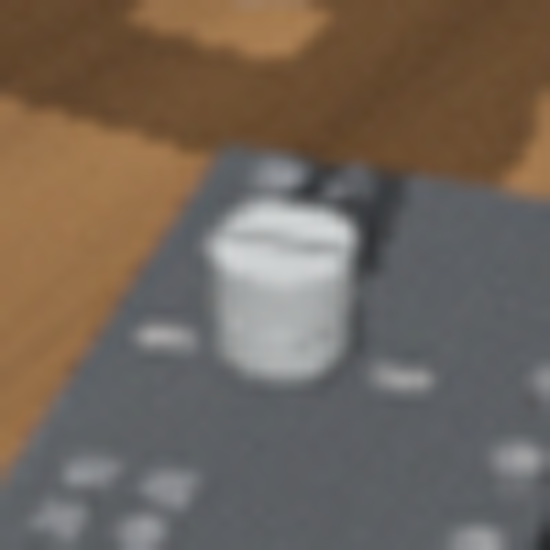

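The knob is seated and released. Its line runs from (225,235) to (345,245) in the crop, roughly parallel to the marks at (165,335) and (400,378). I'll clear the arm so the top view can check it properly.

Emit:
{"method": "servo_tool", "body": {"moves": "-15 2 -2 0;-30 3 -2 0;-35 4 -2 0;-35 4 -2 0;-35 4 0 0;-35 4 0 0;-35 4 0 0;-30 2 0 0"}}

```text
time_s: 20.67
tcp_pos: [0.3636, 0.2916, 0.1977]
orientation: [-3.141, 0.0, -1.052]
wrist_force: [1.1, -0.2, 0.3]
grip_width: 0.848
```

```bash
python3 - <<'E'
from h import *
s=robot.sense();print(s['time_s'],s['tcp_pos'])
for c,w in (('top',(207,257,185,235)),('scene',(241,291,155,205))):
    p,d=robot.read_camera(c);cv2.imwrite(f'pics/e{c}.png',p);np.save(f'pics/e{c}.npy',d)
    q=p[w[2]:w[3],w[0]:w[1]];cv2.imwrite(f'pics/e{c}z.png',cv2.resize(q,None,fx=11,fy=11,interpolation=cv2.INTER_CUBIC))
    if c=='top':
        g=cv2.cvtColor(p,cv2.COLOR_BGR2GRAY);print(g[198:220,222:244])
    g=cv2.cvtColor(p,cv2.COLOR_BGR2GRAY).astype(float)
    if c=='scene':
        pts=[]
        for u in range(262,273):
            cc=g[172:182,u];w=np.clip([min(cc[:i].max(),cc[i+1:].max())-cc[i] if 0<i<9 else 0 for i in range(10)],0,None);i=int(np.argmax(w))
            if w[i]<8: continue
            vv=np.arange(i-1,min(i+2,10));pts.append((u,172+(vv*w[vv]).sum()/w[vv].sum()))
        pts=np.array(pts);print(pts.round(1).tolist());k=np.polyfit(*pts.T,1)
        A,B=[plane('scene',u,np.polyval(k,u),.094) for u in (262,272)];print('line',np.degrees(np.arctan2(*(B-A)[1::-1])))
E
```

```text
20.6667 [0.36356618 0.29155001 0.19770709]
[[106 105 109 100  97  93 109 206 171  93  98 100 100  99 101 104 100 103
  104 101 101 103]
 [105 100 102 107  96  97 112 191 178  88  98 103 102 100 106  99  99 106
  100  96  97 101]
 [102  99 103 104  99 100  98 134 243  90  99 105 101 107  99 100  97 101
  102 100  95  97]
 [101 106 102 104 104  98  91 122 244  90  97 100 100 102  98 101 100  98
  101  93 102 100]
 [102  99 104 102 104 100  96 101 152  81  89  92  90  95  98 101  98  98
  102 101 104  98]
 [100 107 101 100  98  92  86  84 117 173 166 116  55  88  94  99 100 101
  102  98 102 101]
 [101 104 103 103  93 104 194 255 120 255 252 251 253 217  78  93 100  98
   98 102 104 100]
 [108  98  97  91 104 213 253 249 145 226 247 243 245 250 207  56  96 103
  103 103 101 104]
 [103  98 105  97 173 250 245 240 132 171 246 237 239 244 249 188  92 100
   99 101 102 100]
 [106  68  59 112 255 243 238 242 236 120 250 241 237 238 245 251  44  96
  101 105 104 102]
 [ 76  57  61 140 254 240 238 243 243 113 251 241 239 238 242 249 190  92
  100 105 101 101]
 [ 66  67  75 190 253 241 236 239 
[... 489 characters left out ...]
255 101  96 101
  106 106 105 103]
 [ 74  70  74  64  65 126 243 255 250 250 247  98 255 254 150  89  97 103
  102 101 105 103]
 [ 74  69  72  71  65  63 104 147 227 236 227 132 164 124  95 100 101 103
  103 103  99 107]
 [ 75  73  74  74  69  65  64  61  97  93 117 101  99  89  99 102 102 105
   97 105 104 106]
 [ 65  67  69  68  69  64  66  60  65  93  99  95 101 140  97  95 106 101
  103 103 101 101]
 [106 101  64  63  71 105  99 102 100 103 101 105 148 192  88  99 106 106
  106 106 103 103]]
[[262.0, 176.0], [263.0, 176.0], [264.0, 176.1], [265.0, 176.2], [266.0, 176.5], [267.0, 176.8], [268.0, 177.0], [269.0, 177.0], [270.0, 177.1], [271.0, 173.0], [272.0, 173.3]]
line 52.25836507190557
```

View pics/etopz.png

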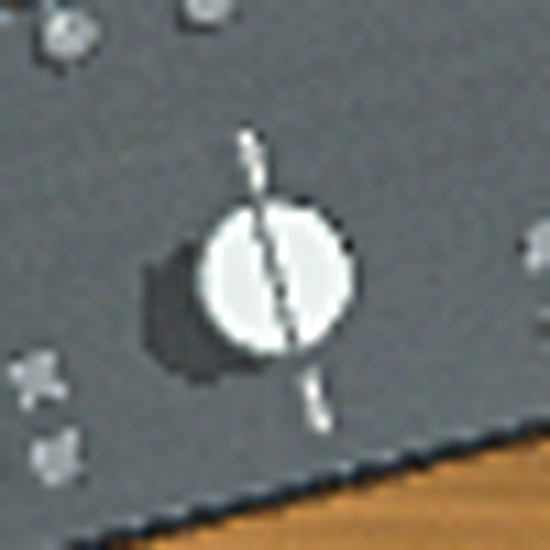

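```bash
python3 - <<'E'
from h import *
g=cv2.cvtColor(cv2.imread('pics/etop.png'),cv2.COLOR_BGR2GRAY).astype(float)
P=[]
for v in range(204,216):
    w=np.clip(235-g[v,229:235],0,None);P.append(((np.arange(229,235)*w).sum()/w.sum(),v))
P=np.array(P);k=np.polyfit(P[:,1],P[:,0],1)
A,B=[plane('top',np.polyval(k,v),v,.094) for v in (204,215)];print('top line',np.degrees(np.arctan2(*(A-B)[1::-1])),'marks 15.2/14.8')
U=np.arange(262,271);V=[176,176,176.1,176.2,176.5,176.8,177,177,177.1];k=np.polyfit(U,V,1)
A,B=[plane('scene',u,np.polyval(k,u),.094) for u in (262,270)];print('scene line',np.degrees(np.arctan2(*(B-A)[1::-1])))
for c,us,vs in (('top',range(227,237),range(205,215)),('scene',range(263,270),range(174,178))):
    d=np.load(f'pics/e{c}.npy');z=[]
    for u in us:
        for v in vs:
            o,r=ray(c,u,v);z.append((o+r*d[v,u])[2])
    print(c,'knob top z',np.median(z))
m=(g[203:218,225:240]>150).astype(np.uint8);M=cv2.moments(cv2.morphologyEx(m,cv2.MORPH_CLOSE,np.ones((3,3))),True)
print('centre',plane('top',225+M['m10']/M['m00'],203+M['m01']/M['m00'],.094))
E
```

```text
top line 15.932297480001093 marks 15.2/14.8
scene line 15.218009744354424
top knob top z 0.09320428081182841
scene knob top z 0.09289368395776543
centre [0.51251297 0.08654321 0.094     ]
```

```bash
python3 -c "
from h import *
print(robot.sense()['time_s'],robot.sign_off())"
```

```text
the job is handed in; nothing more can be done
20.7667 None
```

The knob is back on the shaft, fully home, with its line on the index marks, and the job was handed in at 20.8 s. `sign_off()` gives no verdict.

**What I did:**
- I took the farthest of the four knobs and squeezed it from two directions to centre it in the jaws.
- I rested it on the tang at about 3 N and searched in angle and sideways. The first sweeps found nothing because my shaft estimate was about 2 mm off.
- When it dropped in, it bound a little on the way down (4.6 N). I eased the twist and side load, and it then sat home at about 1 N.
- I turned knob and shaft 52° clockwise, let go and moved the arm away.

**Last checks:**

| Check | Measured | Expected |
|---|---|---|
| Knob line, top camera | 15.9° | 15.2° (index marks, same camera) |
| Knob line, scene camera | 15.2° | 14.8° (index marks, same camera) |
| Height of knob top | 93 mm | 94 mm |
| Knob centre, top camera | (0.5125, 0.0865) m | (0.5125, 0.0873) m (midpoint of marks, same camera) |

**What disagreed or was not checked:**
- One automatic fit of the scene line gave 52°. It had picked up two stray points off the line, and leaving them out gave the 15.2° above.
- The top camera placed the knob about 2 mm from where the gripper found it at the pick-up.
- I did not measure the bystanders again afterwards. The arm's path kept clear of them.

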